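# Click the annealing oven's step wheel round to its mark and start it

### The job

Set the programme box of the annealing oven: with a fingertip flick the top edge of the toothed wheel towards the button side of the box, click by click, until the wheel's one long bar stands straight up over the two pointed plates, and do not let it run past them. Then press the start button fully down and let it go. Take hold of nothing, leave the box standing where it is and do not disturb the other things on the bench.

Things in the scene. Friction and masses are not known exactly. Their poses are not given: they have to be found in the camera images.
- box: Loose grey metal programme box, 3.5 kg, 190 (x) x 240 (y) x 70 (z) mm, resting on the bench. Origin: centre of its underside. Its -x side is the front (button side). The toothed wheel rises out of a slot in the top at box (15, 45) mm in x, y; the start button stands on the top at box (-55, -65) mm.
- wheel (a joint): Angle in rad of the toothed aluminium wheel, whose level axle runs along the box's y. Six click positions 1.047 rad (60 degrees) apart; between clicks a spring pulls it to the nearer one, so pushing a tooth a little more than half way completes the click. The value grows as the top of the wheel moves to the front of the box (box -x). 0 = long bar straight up (the target); it starts 2, 3 or 4 clicks short (-2.09, -3.14 or -4.19). Flicking takes about 3 to 5 N at the teeth.
- wheel_hub (a point): Centre of the wheel, on its axle, 70 mm above the bench (level with the box's top). Six teeth stand round it, centred 48 mm out, outer edge 53 mm out. At every click one tooth is straight up (outer edge 123 mm above the bench); its two neighbours are 42 mm in front and behind, 24 mm lower. Between the teeth the wheel body has radius 36 mm, 18 mm wide.
- long_bar (a point): Middle of the long bar, on its centre line, 48 mm from the wheel centre. Each tooth is a round bar 10 mm thick along the axle, on an 18 mm wide neck: five are 30 mm long, this one 58 mm. The steel plates' pointed tips, one each side of the wheel 21 mm from its middle plane, end 33 mm above the wheel centre, below the long bar's ends when it is up.
- start (a joint): Travel in m of the black start button, pressed straight down: 0 = up, 0.006 = fully down. Spring-loaded, 5 N at full travel; it comes back up when let go.
- start_top (a point): Centre of the start button's top, a disc 30 mm across; it moves with the button.
- tumbler: Bystander: green glass tumbler, 72 mm across, 95 mm tall; origin at the centre of its underside.
- paddle: Bystander: wooden paddle lying flat, blade 100 x 75 x 18 mm on the +x end, round handle 22 mm thick to -x, 260 mm long in all; origin under the point where handle nearly meets blade.
- weight: Bystander: domed amber glass paperweight, 72 mm across, 56 mm tall; origin at the centre of its underside.

How it is judged:
By the outcome, as a careful person would: the job done as asked, in the order asked, and still so for the second after the job is handed in, with the robot touching nothing.
It also fails if it takes over 61 s, if anything falls off the work surface, if the arm or the gripper's body presses on something with over 40 N, if the wrist force passes 120 N, or if a joint passes its speed limit or range.

### The arm

A 6-joint arm with a two-finger parallel gripper is mounted at the origin on the work surface. World frame = base frame: x ahead of the robot, y to its left, z up, the work surface at z = 0. Lengths are in mm, angles in rad, forces in N, time in s.
With the tool pointing down it reaches from about 425 to 950 mm from the base axis. Payload 14.7 kg.
Tool frame: the origin (TCP) lies midway between the tips of the shut fingers; the grasp point (between the pads) lies 19 mm behind it; x points along the fingers, y is the direction in which the jaws open and shut, and the axes are right-handed (so a half turn about x gives the same grasp; the last joint's range is limited). The gripper opens to 85 mm and grips with 20 to 120 N. Pads are 22 mm wide; open, the fingers measure 114 mm over their backs; the gripper's body (76 mm by 85 mm) begins 54 mm behind the grasp point. The pads swing forward as they close: fully open they stand 13 mm farther back than shut.
Start: joints at [-1.263, 0.48, 1.596, -0, 1.065, -0.047], TCP at [225.827, -609.503, 231.297] pointing down, gripper open.
Joint ranges: [-2.75, 2.75], [-0.82, 2.05], [0.23, 2.67], [-1.56, 4.7], [0.09, 2.69], [-2.92, 2.92]. Speed limits (rad/s): [1.89, 1.89, 2.39, 3.01, 3.01, 3.01].

### API

Orientations are given as a unit quaternion [x, y, z, w].
In Python, from rig import ctrl, vision, workorder gives the robot as it stands.
- The arm moves only by the shell command python3 -m jog 'ROWS' [FORCE]. ROWS is text: rows parted by semicolons, each of 7 numbers parted by spaces: the shift along the world's x, y, z in mm, then the turn, a rotation vector about the world's x, y, z in rad, then the finger opening in mm, from 0 to 85.4. A call has 1 to 20 rows; each row is the pose to reach, as a shift and turn from the pose commanded when the call began; what a row does not reach only later rows make up. A row lasts 1/10 s, in which the tool goes at most 50 mm and 8.59 degrees, less where a joint would pass 70% of its speed; a pose out of reach is approached as far as the arm can. A call with a gripper value outside its range is refused whole. The fingers move at their own pace and stop on an object; FORCE is the grip in N (left out, the last holds). Time passes only in rows, so rows that repeat a pose let the fingers close. It gives the time, the measured TCP pose, the force and the opening at its end, in the units of the state.
- ctrl.observe(): the state, without advancing time (a new reading comes with each control period).
- vision.snapshot(name): name is "side" or "top"; returns the picture (420x560x3 uint8, blue, green, red); there is no depth.
- vision.calibration(name): a dict with "K" (3x3 intrinsics, pixels), "R" (3x3) and "t" (3): a world point X has camera coordinates R X + t. Camera axes: x right, y down, z forward; pixel columns grow to the right and rows downward; lengths in mm; the calibration is good to about 2 mm. A picture is of the moment at which its call begins. calibration takes no time and is no camera call.
- workorder.hand_in(): hands the job in, once; it reports no verdict.
Trained networks look in the newest picture that a camera, given by its name, has taken for a name from the list of things; names that differ only in an ending like _2 or _b are one class to them, and where a whole thing is asked for, a point or a joint stands for the part that bears it (a point fixed in the world has none). Each returns a list of dicts, best first, with "p" (0 to 1); they miss things now and then, are a little off and sometimes report something else, mostly with a low value. They report only what shows in the picture. A call takes as long as a camera call.
- vision.boxes_of(camera, label): "box" ([left, top, right, bottom] in pixels, round what is visible of it).
- vision.cut_out(camera, label): "mask" (420x560 bool, what is visible of it) and "box" ([left, top, right, bottom] in pixels, round what is visible of it).
- vision.spot_point(camera, label): "pixel" ([row, column] in pixels: a listed point, or the origin of a listed thing).
The state is a dict: "clock": time; "joint_positions": joint angles; "joint_velocities": joint speeds; "effort": joint torques, N m; "tool_pos": TCP position; "ee_rot": TCP orientation; "force": force on the tool from outside, world axes, zero at the start; "torque": the same for the moment, N m; "grip_width": opening from 0.0 (shut) to 1.0 (fully open).
Only numpy, scipy, OpenCV 4.12 (cv2) and the standard library are available. Lean on these libraries where they do the work, as an engineer would, in place of code of your own. Each camera call takes 0.05 s, during which the arm holds its last target.

## Working session

There is one attempt and no reset: what is moved stays moved. The work goes in short steps, Python scripts to look and compute and a shell command to move; the robot and the scene stay as the last step left them, time stands still between calls to the robot, and variables do not carry over. Pictures are saved under pics/ and viewed, and the job is handed in when it is done.

```bash
mkdir -p pics; ls
cat > h.py <<'E'
import numpy as np, cv2
from rig import ctrl, vision, workorder
def cal(n):
    c=vision.calibration(n); return np.array(c["K"]),np.array(c["R"]),np.array(c["t"]).reshape(3)
def ray(n,rc):
    K,R,t=cal(n); d=R.T@np.linalg.inv(K)@np.array([rc[1],rc[0],1.]); return -R.T@t,d/np.linalg.norm(d)
def atz(n,rc,z):
    o,d=ray(n,rc); return o+d*(z-o[2])/d[2]
def proj(n,X):
    K,R,t=cal(n); p=K@(R@np.array(X,float)+t); return p[1]/p[2],p[0]/p[2]
def tri(a,b):
    (o1,d1),(o2,d2)=ray("top",a),ray("side",b)
    s=np.linalg.lstsq(np.c_[d1,-d2],o2-o1,rcond=None)[0]
    p,q=o1+s[0]*d1,o2+s[1]*d2; return (p+q)/2,np.linalg.norm(p-q)
E
python3 - <<'E'
from h import *
for n in("top","side"):
    im=vision.snapshot(n); cv2.imwrite(f"pics/{n}0.png",im)
    K,R,t=cal(n); print(n,K.round(0).tolist(),(-R.T@t).round(0),R.round(2).tolist())
    for l in("wheel_hub","long_bar","start_top","box","tumbler","paddle","weight"):
        print(l,[(np.round(d["pixel"],1).tolist(),round(d["p"],2)) for d in vision.spot_point(n,l)[:2]])
s=ctrl.observe(); print(s)
E
```

```text
pics
top [[424.0, 0.0, 275.0], [0.0, 424.0, 204.0], [0.0, 0.0, 1.0]] [ 536.   45. 1113.] [[-0.02, -1.0, -0.0], [-1.0, 0.02, -0.09], [0.09, 0.0, -1.0]]
wheel_hub [([243.0, 314.5], 0.65), ([245.8, 233.4], 0.5)]
long_bar [([253.1, 317.7], 0.9)]
start_top [([255.2, 364.8], 0.5)]
box [([243.5, 333.0], 0.75)]
tumbler [([246.8, 234.1], 0.97)]
paddle [([203.1, 419.3], 0.83), ([241.3, 313.4], 0.63)]
weight [([170.4, 334.7], 0.94)]
side [[410.0, 0.0, 280.0], [0.0, 410.0, 214.0], [0.0, 0.0, 1.0]] [340. 513. 710.] [[-0.85, -0.52, -0.02], [-0.38, 0.64, -0.67], [0.36, -0.57, -0.74]]
wheel_hub [([210.0, 340.8], 0.6)]
long_bar [([225.9, 363.6], 0.64), ([210.5, 343.0], 0.27)]
start_top [([173.1, 384.2], 0.63)]
box [([219.7, 351.1], 0.57)]
tumbler [([304.7, 297.3], 0.6)]
paddle [([144.2, 356.6], 0.84), ([209.0, 342.3], 0.74)]
weight [([189.9, 285.7], 0.8)]
{'clock': 0.8, 'joint_positions': array([-1.26259487e+00,  4.80181286e-01,  1.59632929e+00, -1.44361841e-05,
        1.06509941e+00, -4.65849702e-02]), 'joint_velocities': array([ 0.00030792, -0.00125493, -0.00014332,  0.00081643, -0.00130311,
       -0.00032843]), 'effort': array([-2.78762760e-03, -9.50397921e+01, -4.30647290e+01, -1.42337335e-04,
        3.14648923e-04, -1.24358999e-04]), 'tool_pos': array([ 225.82120912, -609.48808862,  231.29776872]), 'ee_rot': array([-0.69600452, -0.12478703,  0.69601497, -0.12477604]), 'force': array([-0.45770458, -1.07587606, -1.08103132]), 'torque': array([-0.02372038,  0.0159871 , -0.01008933]), 'grip_width': 0.9939252050614849}
```

View pics/top0.png

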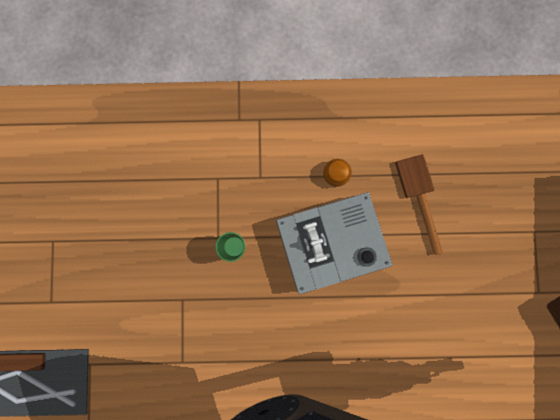

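View pics/side0.png

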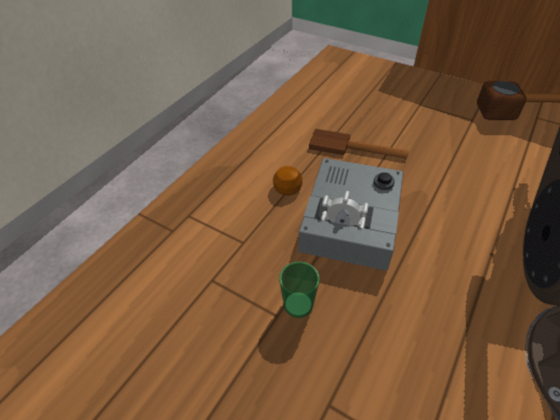

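Run:
```python
from h import *
for n,a,b in(("hub",[243,314.5],[210,340.8]),("bar",[253.1,317.7],[225.9,363.6]),("start",[255.2,364.8],[173.1,384.2]),("box",[243.5,333],[219.7,351.1]),("tumbler",[246.8,234.1],[304.7,297.3]),("weight",[170.4,334.7],[189.9,285.7])):
    p,e=tri(a,b); print(n,p.round(1),round(e,1))
for n in("top","side"):
    im=cv2.imread(f"pics/{n}0.png"); c=im[140:320,240:420] if n=="top" else im[130:300,260:430]
    cv2.imwrite(f"pics/{n}0c.png",cv2.resize(c,None,fx=3.3,fy=3.3,interpolation=cv2.INTER_CUBIC))
```

```text
hub [540.1 -46.6  76.4] 10.9
bar [502.9 -62.2  33.6] 13.9
start [ 503.2 -164.1  106. ] 2.0
box [ 535.6 -103.8   -7.3] 6.1
tumbler [531.4 155.6  -1.8] 4.7
weight [ 726.9 -117.9  -17. ] 3.8
```

View pics/top0c.png

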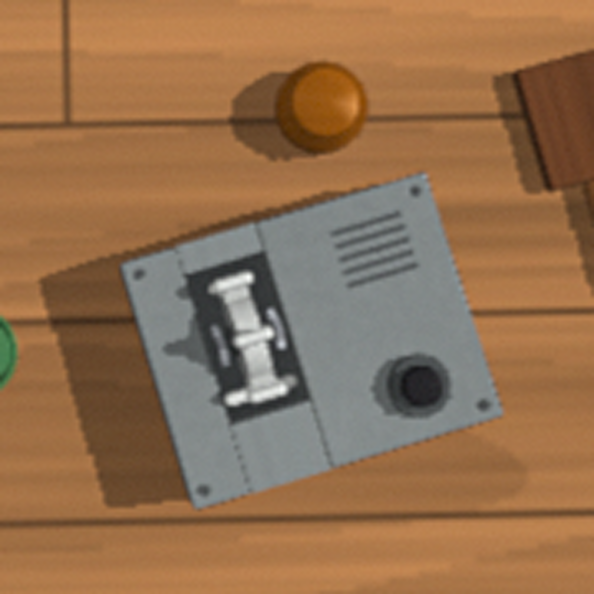

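View pics/side0c.png

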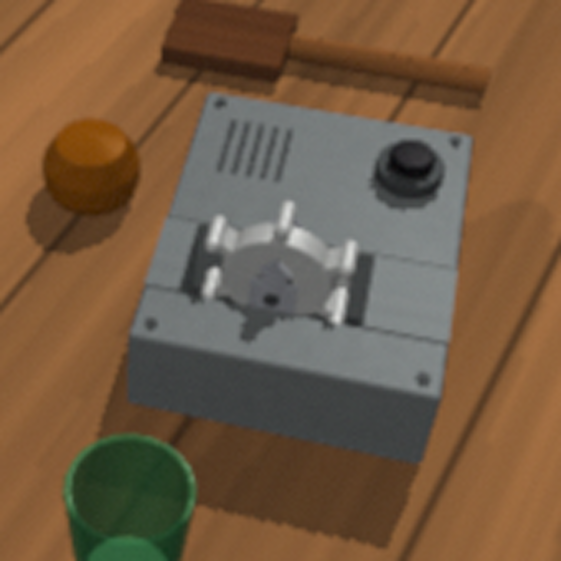

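```bash
cat >> h.py <<'E'
from scipy.spatial.transform import Rotation as Ro
from scipy.optimize import least_squares
E
python3 - <<'E'
from h import *
bx=np.array([[95,120,70],[95,-120,70],[-95,-120,70],[-95,120,70]],float)
T=np.array([[121,263],[427,173],[502,412],[196,508]])/3.3+[240,140]
S=np.array([[210,95],[471,135],[440,395],[132,362]])/3.3+[260,130]
# side order: crop TL = far(+x,-y), TR = (-x,-y), BR=(-x,+y), BL=(+x,+y)
bs=bx[[1,2,3,0]]
def w(p,B):
    c,s=np.cos(p[2]),np.sin(p[2]); return np.c_[p[0]+c*B[:,0]-s*B[:,1],p[1]+s*B[:,0]+c*B[:,1],B[:,2]]
def res(p,which):
    r=[]
    for n,B,P in which:
        r+= [np.array(proj(n,X))[::-1]-q for X,q in zip(w(p,B),P)]
    return np.concatenate(r)
for wh in([("top",bx,T)],[("side",bs,S)],[("top",bx,T),("side",bs,S)]):
    f=least_squares(res,[540,-100,.2],args=(wh,)); p=f.x
    print(p.round(3),"rms",np.sqrt(np.mean(f.fun**2)).round(2))
    print(" hub,start",w(p,np.array([[15,45,70],[-55,-65,90.]])).round(1).tolist())
np.save("p.npy",p)
s=ctrl.observe(); q=Ro.from_quat(s["ee_rot"]).as_matrix(); print(q.round(3))
c,sn=np.cos(p[2]),np.sin(p[2])
print("box -x dir",-c,-sn," box y",-sn,c)
# predicted pixels
for ang in(0,60,120,-60):
    for L in(15,29):
        a=np.radians(ang); B=np.array([[15-48*np.sin(a),45+e,70+48*np.cos(a)] for e in(L,-L)])
        print(ang,L,[((np.array(proj("top",X))[::-1]-[240,140])*3.3).round(0).tolist() for X in w(p,B)],[((np.array(proj("side",X))[::-1]-[260,130])*3.3).round(0).tolist() for X in w(p,B)])
E
```

```text
[ 5.35652e+02 -9.81230e+01  2.72000e-01] rms 0.66
 hub,start [[538.0, -50.7, 70.0], [500.1, -175.5, 90.0]]
[ 5.33168e+02 -8.87720e+01  3.01000e-01] rms 2.36
 hub,start [[534.2, -41.3, 70.0], [499.9, -167.1, 90.0]]
[ 5.34578e+02 -9.42670e+01  2.87000e-01] rms 2.24
 hub,start [[536.2, -46.9, 70.0], [500.2, -172.2, 90.0]]
[[-0.     0.347 -0.938]
 [ 0.    -0.938 -0.347]
 [-1.    -0.     0.   ]]
box -x dir -0.9591816649495984 -0.2827906179923871  box y -0.2827906179923871 0.9591816649495984
0 15 [[228.0, 345.0], [269.0, 332.0]] [[284.0, 238.0], [292.0, 204.0]]
0 29 [[209.0, 351.0], [287.0, 326.0]] [[280.0, 254.0], [295.0, 189.0]]
60 15 [[243.0, 400.0], [283.0, 387.0]] [[348.0, 277.0], [354.0, 243.0]]
60 29 [[225.0, 406.0], [301.0, 381.0]] [[345.0, 294.0], [356.0, 227.0]]
120 15 [[238.0, 397.0], [276.0, 385.0]] [[338.0, 328.0], [343.0, 293.0]]
120 29 [[220.0, 403.0], [293.0, 379.0]] [[335.0, 344.0], [346.0, 278.0]]
-60 15 [[208.0, 290.0], [247.0, 277.0]] [[214.0, 253.0], [223.0, 220.0]]
-60 29 [[190.0, 296.0], [266.0, 272.0]] [[209.0, 269.0], [227.0, 205.0]]
```

```bash
python3 -m jog '40 70 0 0 0 -0.037 0; 80 135 0 0 0 -0.074 0; 120 203 0 0 0 -0.074 0; 160 270 0 0 0 -0.074 0; 200 338 0 0 0 -0.074 0; 240 405 0 0 0 -0.074 0; 280 472 0 0 0 -0.074 0; 320 540 0 0 0 -0.074 0; 338 567 -20 0 0 -0.074 0; 338 567 -50 0 0 -0.074 0; 338 567 -60 0 0 -0.074 0; 338 567 -60 0 0 -0.074 0; 338 567 -60 0 0 -0.074 0; 338 567 -60 0 0 -0.074 0; 338 567 -60 0 0 -0.074 0'
python3 - <<'E'
from h import *
for n in("top","side"):
    im=vision.snapshot(n); c=im[140:320,240:420] if n=="top" else im[130:300,260:430]
    cv2.imwrite(f"pics/{n}1c.png",cv2.resize(c,None,fx=3.3,fy=3.3,interpolation=cv2.INTER_CUBIC))
s=ctrl.observe(); print(s["tool_pos"],s["force"],Ro.from_quat(s["ee_rot"]).as_matrix().round(3).tolist())
X=s["tool_pos"]; 
for n,o in(("top",(240,140)),("side",(260,130))): print(((np.array(proj(n,X))[::-1]-o)*3.3).round())
E
```

```text
clock: 2.3
tool_pos: [564.4, -40.4, 170.5]
ee_rot: [-0.7, -0.1, 0.7, -0.1]
force: [-0.5, -0.5, 0.9]
grip_width: -0.0
[563.50184088 -42.7853105  171.29251611] [-0.23916866 -0.22085708  0.07023144] [[-0.001, 0.278, -0.961], [-0.0, -0.961, -0.278], [-1.0, 0.0, 0.001]]
[249. 297.]
[252. 144.]
```

View pics/side1c.png

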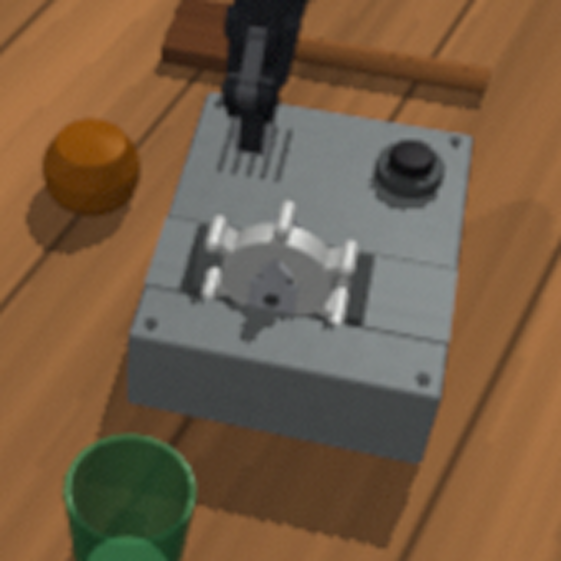

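View pics/top1c.png

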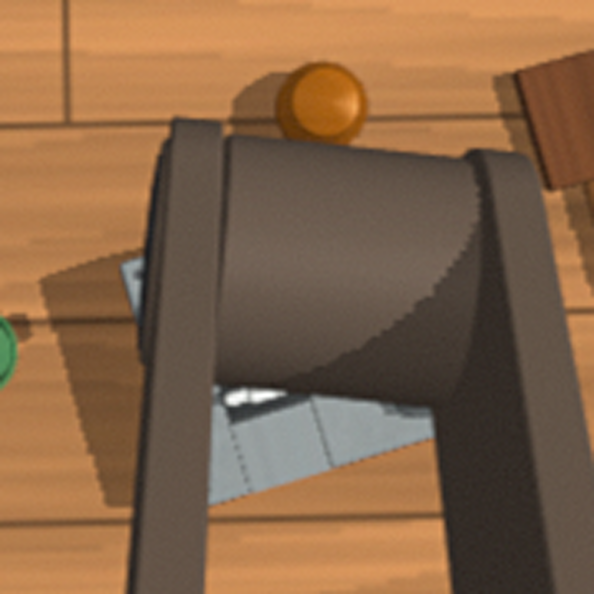

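```bash
python3 -m jog '0 0 -30 0 0 0 0; 0 0 -55 0 0 0 0; 0 0 -64 0 0 0 0; 0 0 -64 0 0 0 0; 0 0 -64 0 0 0 0; -5 -1.5 -64 0 0 0 0; -10 -3 -64 0 0 0 0'
python3 - <<'E'
from h import *
for n in("side",):
    im=vision.snapshot(n); c=im[140:320,240:420] if n=="top" else im[130:300,260:430]
    cv2.imwrite(f"pics/{n}2c.png",cv2.resize(c,None,fx=3.3,fy=3.3,interpolation=cv2.INTER_CUBIC))
s=ctrl.observe(); print(s["tool_pos"],s["force"])
E
```

```text
clock: 3.1
tool_pos: [554.2, -45.8, 108.3]
ee_rot: [0.701, 0.099, -0.7, 0.099]
force: [5.5, 1.6, 3.6]
grip_width: 0.002
[553.43782421 -45.87307424 108.22151609] [ 1.96624691 -0.23649002  1.30411779]
```

View pics/side2c.png

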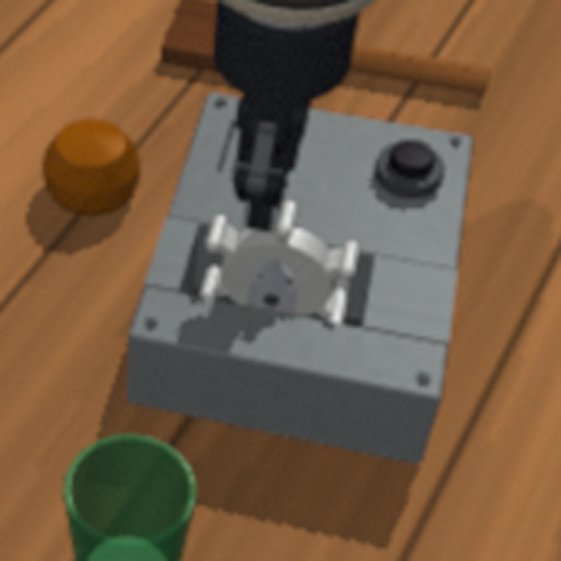

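```bash
python3 -m jog '-5 -1.5 0 0 0 0 0; -10 -3 0 0 0 0 0; -15 -4.4 0 0 0 0 0; -19 -5.5 0 0 0 0 0; -23 -6.7 0 0 0 0 0; -27 -7.9 0 0 0 0 0; -31 -9 0 0 0 0 0; -35 -10 0 0 0 0 0; -35 -10 0 0 0 0 0'
python3 - <<'E'
from h import *
for n in("side",):
    im=vision.snapshot(n); c=im[140:320,240:420] if n=="top" else im[130:300,260:430]
    cv2.imwrite(f"pics/{n}3c.png",cv2.resize(c,None,fx=3.3,fy=3.3,interpolation=cv2.INTER_CUBIC))
s=ctrl.observe(); print(s["tool_pos"],s["force"])
E
```

```text
clock: 4.05
tool_pos: [518.0, -55.6, 107.2]
ee_rot: [-0.7, -0.099, 0.7, -0.099]
force: [0.9, -0.0, -0.3]
grip_width: -0.002
[518.52960615 -55.55932391 107.30088031] [ 0.3990359  -0.48899024 -0.25644903]
```

View pics/side3c.png

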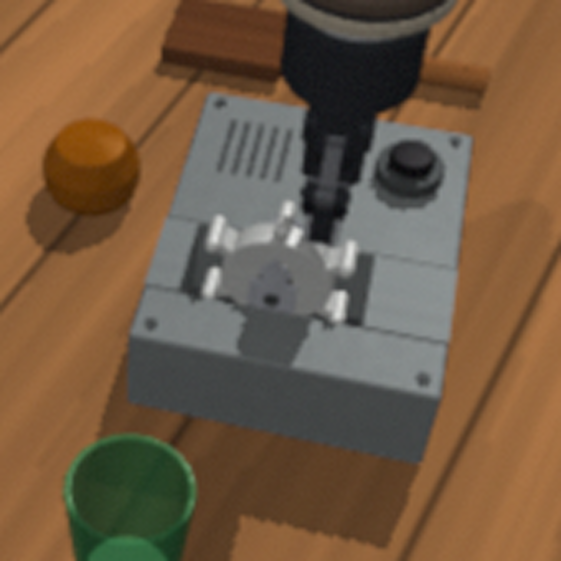

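```bash
python3 -m jog '0 0 26 0 0 0 0; 0 0 30 0 0 0 0; 20 6 30 0 0 0 0; 46 13.5 30 0 0 0 0; 46 13.5 30 0 0 0 0; 46 13.5 8 0 0 0 0; 46 13.5 0 0 0 0 0; 46 13.5 0 0 0 0 0; 38 11 0 0 0 0 0; 31 9 0 0 0 0 0; 26 7.5 0 0 0 0 0; 21 6 0 0 0 0 0; 16 4.6 0 0 0 0 0; 12 3.5 0 0 0 0 0; 8 2.3 0 0 0 0 0; 4 1.2 0 0 0 0 0; 0 0 0 0 0 0 0; 0 0 0 0 0 0 0'
python3 - <<'E'
from h import *
for n in("side",):
    im=vision.snapshot(n); c=im[140:320,240:420] if n=="top" else im[130:300,260:430]
    cv2.imwrite(f"pics/{n}4c.png",cv2.resize(c,None,fx=3.3,fy=3.3,interpolation=cv2.INTER_CUBIC))
s=ctrl.observe(); print(s["tool_pos"],s["force"])
E
```

```text
clock: 5.9
tool_pos: [518.1, -55.6, 107.2]
ee_rot: [-0.7, -0.099, 0.7, -0.099]
force: [0.8, -0.3, -0.1]
grip_width: 0.002
[518.50676023 -55.55925781 107.27413464] [-0.51511954  0.42043821  0.52905994]
```

View pics/side4c.png

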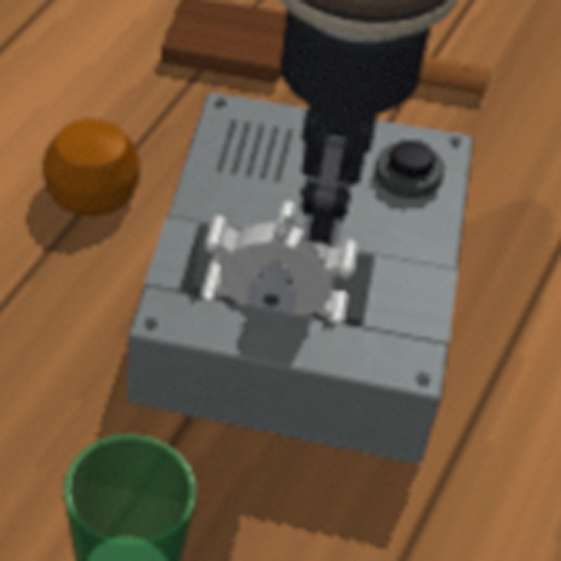

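```bash
python3 -m jog '0 0 26 0 0 0 0; 0 0 30 0 0 0 0; 20 6 30 0 0 0 0; 46 13.5 30 0 0 0 0; 46 13.5 30 0 0 0 0; 46 13.5 8 0 0 0 0; 46 13.5 0 0 0 0 0; 46 13.5 0 0 0 0 0; 38 11 0 0 0 0 0; 31 9 0 0 0 0 0; 26 7.5 0 0 0 0 0; 21 6 0 0 0 0 0; 16 4.6 0 0 0 0 0; 12 3.5 0 0 0 0 0; 8 2.3 0 0 0 0 0; 4 1.2 0 0 0 0 0; 0 0 0 0 0 0 0; 0 0 0 0 0 0 0'
python3 - <<'E'
from h import *
for n in("side",):
    im=vision.snapshot(n); c=im[140:320,240:420] if n=="top" else im[130:300,260:430]
    cv2.imwrite(f"pics/{n}5c.png",cv2.resize(c,None,fx=3.3,fy=3.3,interpolation=cv2.INTER_CUBIC))
s=ctrl.observe(); print(s["tool_pos"],s["force"])
E
```

```text
clock: 7.75
tool_pos: [518.1, -55.6, 107.2]
ee_rot: [-0.7, -0.099, 0.7, -0.099]
force: [1.0, 0.3, -0.3]
grip_width: -0.001
[518.47606712 -55.57417492 107.26386899] [ 0.02484195 -0.13394628 -0.20023863]
```

View pics/side5c.png

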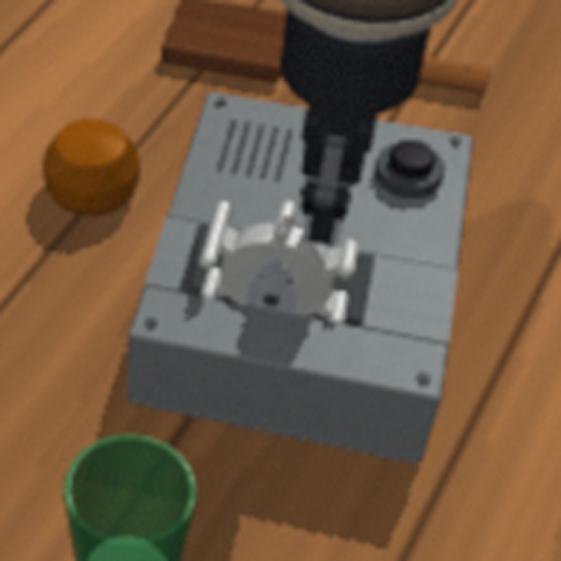

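The long bar is now the rear-upper tooth, with its ends at about (224,205) and (208,265) in the crop. One more click should bring it upright.

```bash
python3 -m jog '0 0 26 0 0 0 0; 0 0 30 0 0 0 0; 20 6 30 0 0 0 0; 46 13.5 30 0 0 0 0; 46 13.5 30 0 0 0 0; 46 13.5 8 0 0 0 0; 46 13.5 0 0 0 0 0; 46 13.5 0 0 0 0 0; 38 11 0 0 0 0 0; 31 9 0 0 0 0 0; 26 7.5 0 0 0 0 0; 21 6 0 0 0 0 0; 16 4.6 0 0 0 0 0; 12 3.5 0 0 0 0 0; 8 2.3 0 0 0 0 0; 4 1.2 0 0 0 0 0; 0 0 0 0 0 0 0; 0 0 0 0 0 0 0'
python3 -m jog '0 0 26 0 0 0 0; 0 0 40 0 0 0 0; -11 -60 40 0 0 0 0; -11 -60 40 0 0 0 0; -11 -90 40 0 0 0 0; -17 -117 20 0 0 0 0; -17 -117 20 0 0 0 0'
python3 - <<'E'
from h import *
for n in("side","top"):
    im=vision.snapshot(n); c=im[140:320,240:420] if n=="top" else im[130:300,260:430]
    cv2.imwrite(f"pics/{n}6c.png",cv2.resize(c,None,fx=3.3,fy=3.3,interpolation=cv2.INTER_CUBIC))
s=ctrl.observe(); print(s["tool_pos"],s["force"])
X=s["tool_pos"]
for n,o in(("top",(240,140)),("side",(260,130))):
  print(((np.array(proj(n,X))[::-1]-o)*3.3).round())
  for d in vision.spot_point(n,"start_top")[:2]: print(d)
for z in(80,85,90,95,100): print(z,atz("side",[173.1,384.2],z).round(1),atz("top",[255.2,364.8],z).round(1))
E
```

```text
clock: 9.6
tool_pos: [518.1, -55.6, 107.2]
ee_rot: [-0.7, -0.099, 0.7, -0.099]
force: [0.5, -0.1, 0.1]
grip_width: 0.001
clock: 10.3
tool_pos: [500.5, -174.6, 125.5]
ee_rot: [-0.7, -0.098, 0.701, -0.098]
force: [1.2, 0.3, -0.1]
grip_width: 0.002
[ 501.30064392 -172.72995986  126.795707  ] [ 0.19304809  0.42285632 -0.4497397 ]
[431. 385.]
{'pixel': [242.1, 329.5], 'p': 0.6}
{'pixel': [257.3, 368.5], 'p': 0.58}
[422. 111.]
{'pixel': [171.7, 384.9], 'p': 0.56}
80 [ 509.3 -193.6   80. ] [ 503.3 -169.1   80. ]
85 [ 507.9 -188.    85. ] [ 503.5 -168.1   85. ]
90 [ 506.6 -182.4   90. ] [ 503.6 -167.    90. ]
95 [ 505.2 -176.8   95. ] [ 503.8 -166.    95. ]
100 [ 503.9 -171.2  100. ] [ 504. -165.  100.]
```

View pics/side6c.png

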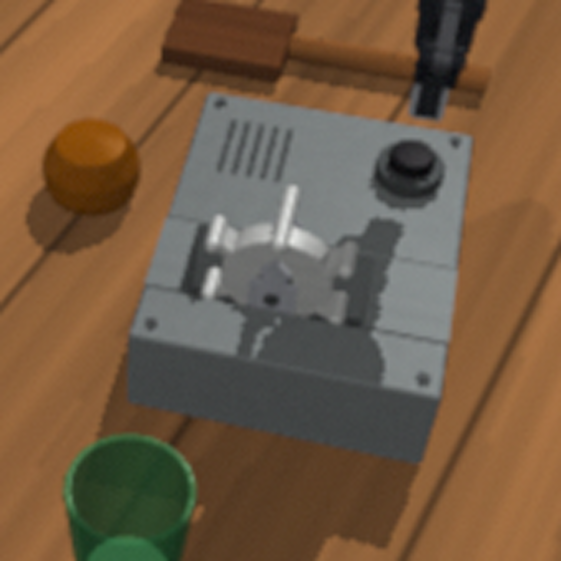

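View pics/top6c.png

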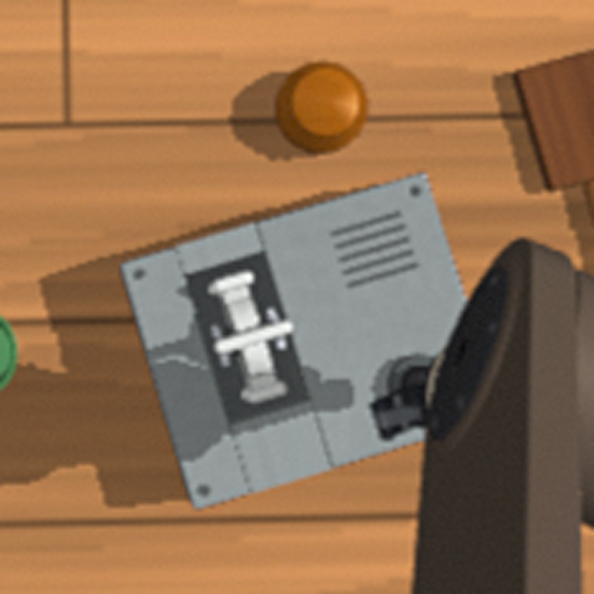

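```bash
python3 -m jog '-1 0 -15 0 0 0 0; -1 0 -22 0 0 0 0; -1 0 -22 0 0 0 0; -1 0 -25 0 0 0 0; -1 0 -25 0 0 0 0'
python3 -m jog '0 0 -2 0 0 0 0; 0 0 -2 0 0 0 0'
python3 -m jog '0 0 -2 0 0 0 0; 0 0 -2 0 0 0 0'
python3 - <<'E'
from h import *
for n in("side",):
    im=vision.snapshot(n); c=im[130:300,260:430][:90,80:]
    cv2.imwrite(f"pics/{n}7c.png",cv2.resize(c,None,fx=6,fy=6,interpolation=cv2.INTER_CUBIC))
s=ctrl.observe(); print(s["tool_pos"],s["force"])
E
```

```text
clock: 11.0
tool_pos: [501.0, -172.3, 102.4]
ee_rot: [0.7, 0.099, -0.7, 0.099]
force: [-0.2, -0.4, 0.7]
grip_width: 0.001
clock: 11.2
tool_pos: [500.9, -172.5, 100.3]
ee_rot: [0.7, 0.099, -0.7, 0.099]
force: [0.0, 0.4, -0.2]
grip_width: -0.004
clock: 11.4
tool_pos: [500.7, -172.5, 98.1]
ee_rot: [-0.7, -0.099, 0.7, -0.099]
force: [-0.2, -0.1, -0.5]
grip_width: -0.002
[ 500.76942529 -172.53282625   98.22705246] [ 0.78488032 -0.29506092 -0.07897151]
```

View pics/side7c.png

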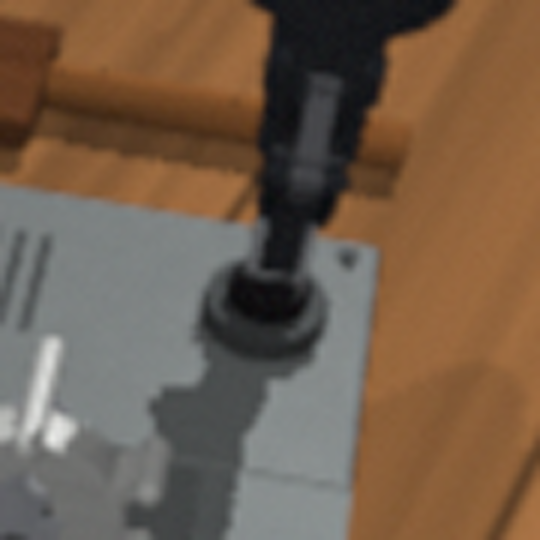

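```bash
python3 -m jog '2 1 -2 0 0 0 0; 2 1 -3 0 0 0 0; 2 1 -3 0 0 0 0'
for i in 1 2 3; do :; done
python3 -m jog '0 0 -2 0 0 0 0; 0 0 -2 0 0 0 0'
python3 -m jog '0 0 -1.5 0 0 0 0; 0 0 -1.5 0 0 0 0'
```

```text
clock: 11.75
tool_pos: [502.8, -171.4, 95.1]
ee_rot: [-0.7, -0.099, 0.7, -0.099]
force: [-1.1, -0.2, 0.5]
grip_width: 0.001
clock: 11.95
tool_pos: [502.7, -171.4, 93.1]
ee_rot: [-0.7, -0.099, 0.7, -0.099]
force: [0.2, 0.1, -0.7]
grip_width: -0.003
clock: 12.15
tool_pos: [502.9, -171.5, 91.7]
ee_rot: [0.7, 0.099, -0.7, 0.099]
force: [-0.4, 0.2, 1.2]
grip_width: -0.002
```

```bash
python3 -m jog '0 0 -1.5 0 0 0 0; 0 0 -1.5 0 0 0 0; 0 0 -1.5 0 0 0 0'
python3 -m jog '0 0 -1.5 0 0 0 0; 0 0 -1.5 0 0 0 0; 0 0 -1.5 0 0 0 0'
python3 -m jog '0 0 -1 0 0 0 0; 0 0 -1 0 0 0 0; 0 0 -1 0 0 0 0'
python3 - <<'E'
from h import *
for n in("side",):
    im=vision.snapshot(n); c=im[130:300,260:430][:90,80:]
    cv2.imwrite(f"pics/{n}8c.png",cv2.resize(c,None,fx=6,fy=6,interpolation=cv2.INTER_CUBIC))
s=ctrl.observe(); print(s["tool_pos"],s["force"])
E
```

```text
clock: 12.45
tool_pos: [502.9, -171.5, 90.3]
ee_rot: [0.7, 0.099, -0.7, 0.099]
force: [0.0, -0.0, 2.7]
grip_width: 0.0
clock: 12.75
tool_pos: [502.9, -171.5, 88.8]
ee_rot: [0.7, 0.099, -0.7, 0.099]
force: [-0.0, 0.3, 2.9]
grip_width: -0.001
clock: 13.05
tool_pos: [502.9, -171.5, 87.8]
ee_rot: [0.7, 0.099, -0.7, 0.099]
force: [-0.2, -0.1, 3.2]
grip_width: 0.001
[ 502.89320004 -171.54688287   87.8423947 ] [-0.61542279 -0.28801873  3.61569428]
```

View pics/side8c.png

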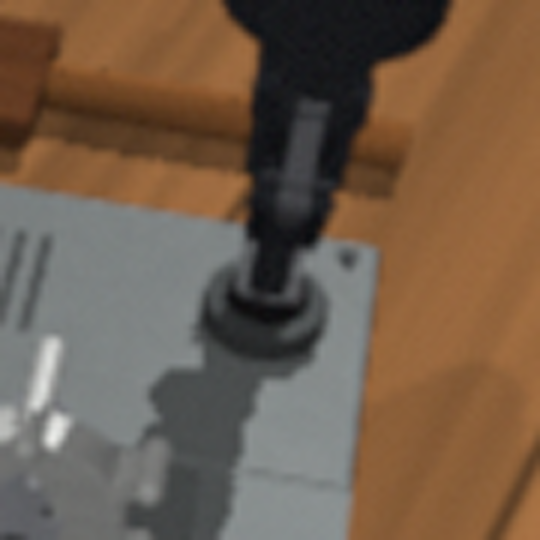

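```bash
python3 -m jog '0 0 -1 0 0 0 0; 0 0 -1 0 0 0 0; 0 0 -1 0 0 0 0'
python3 -m jog '0 0 -1 0 0 0 0; 0 0 -1 0 0 0 0; 0 0 -1 0 0 0 0'
```

```text
clock: 13.4
tool_pos: [502.9, -171.5, 86.8]
ee_rot: [0.7, 0.099, -0.7, 0.099]
force: [-0.1, -0.1, 5.3]
grip_width: 0.001
clock: 13.7
tool_pos: [502.9, -171.5, 86.0]
ee_rot: [0.7, 0.099, -0.7, 0.099]
force: [-1.3, -0.2, 9.5]
grip_width: 0.002
```

```bash
python3 -m jog '0 0 -0.6 0 0 0 0; 0 0 -0.6 0 0 0 0; 0 0 -0.6 0 0 0 0'
```

```text
clock: 14.0
tool_pos: [503.0, -171.5, 85.8]
ee_rot: [0.7, 0.099, -0.7, 0.099]
force: [-4.2, 1.6, 18.9]
grip_width: -0.002
```

```bash
python3 -m jog '0 0 4 0 0 0 0; 0 0 10 0 0 0 0; 0 0 40 0 0 0 0; 0 0 80 0 0 0 0; 0 -40 110 0 0 0 0; -20 -85 120 0 0 0 0; -40 -130 130 0 0 0 0; -60 -175 130 0 0 0 0; -80 -210 130 0 0 0 0; -80 -210 130 0 0 0 0; -80 -210 130 0 0 0 0'
python3 - <<'E'
from h import *
for n in("side","top"):
    im=vision.snapshot(n); c=im[140:320,240:420] if n=="top" else im[130:300,260:430]
    cv2.imwrite(f"pics/{n}9c.png",cv2.resize(c,None,fx=3.3,fy=3.3,interpolation=cv2.INTER_CUBIC))
    a=cv2.imread(f"pics/{n}0.png"); cv2.imwrite(f"pics/{n}9d.png",cv2.absdiff(a,im))
s=ctrl.observe(); print(s["tool_pos"],s["force"])
E
```

```text
clock: 15.1
tool_pos: [422.0, -381.9, 215.0]
ee_rot: [-0.7, -0.098, 0.7, -0.098]
force: [0.7, 0.1, -0.8]
grip_width: -0.002
[ 422.92912535 -380.61518367  215.04370906] [0.23358882 0.86575697 0.13006853]
```

View pics/side9c.png

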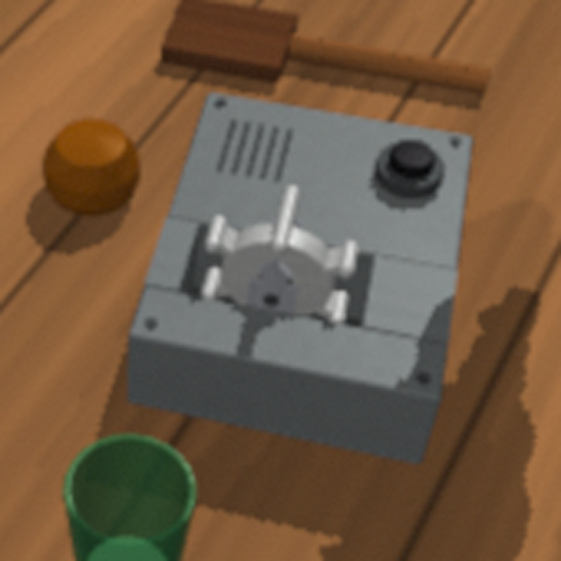

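View pics/top9c.png

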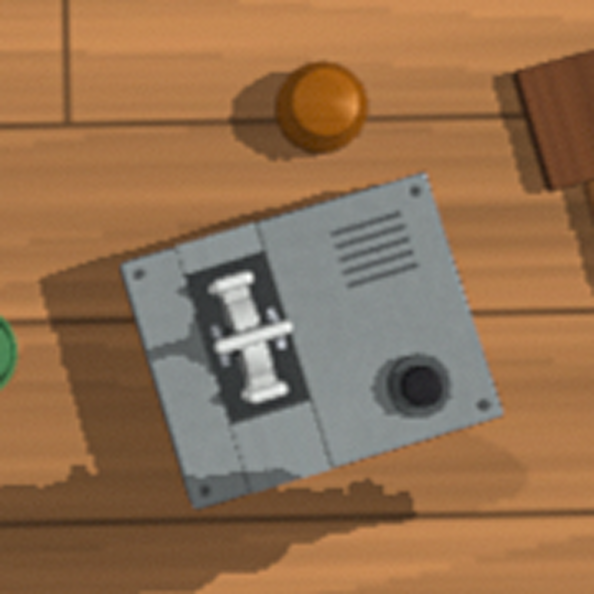

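View pics/top9d.png

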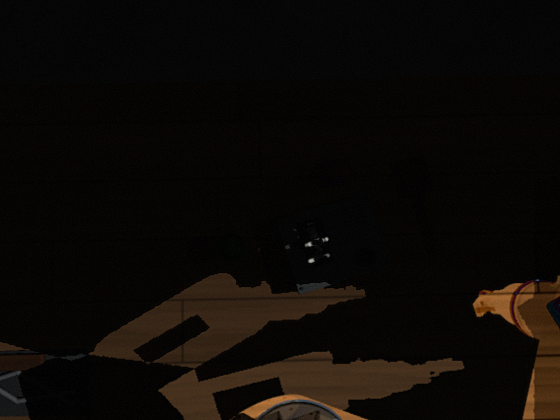

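View pics/side9d.png

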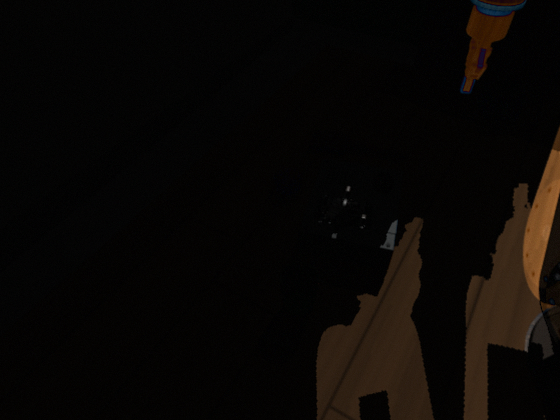

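Everything checks out: the long bar stands upright over the plates, the button is back up, and only the wheel's teeth, the arm and its shadow differ from the first picture.

```bash
python3 -c "
from rig import workorder; print(workorder.hand_in())"
```

```text
the job is handed in; nothing more can be done
None
```

The programme box is set and started, and I handed the job in at about 15 s on the robot's clock, well within the 61 s limit.

- **Wheel:** I flicked the top tooth forward four times with the shut fingertips, one click per flick. I checked the side picture after each one. The long bar came up from low at the front, passed underneath and behind, and now stands straight up over both pointed plates.
- **Button:** I pressed the start button straight down about 6 mm, until it hit a hard stop. The force rose from about 5 N to 19 N over the last millimetre. I then lifted straight off, and the pictures show the button back up.
- **Other things:** Comparing the last pictures with the first ones, only the wheel's teeth, the arm and its shadow changed. The box, tumbler, paddle and weight show no movement, and the arm was clear of everything.

**Disagreements:** The two cameras put the box about 9 mm apart in y, so I used a value in between and confirmed by contact. The networks were off on the long bar and start button points. Once, the top-camera network's best guess for the button was actually on the wheel. There I went by my own reading of the pictures and the box geometry. I had no direct reading of button travel, so "fully down" rests on the 6 mm travel and the hard stop.

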